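# Lift a circuit board onto the test stand with the lifter

## Task

Take the lifter (the cranked spatula) by its handle, slide its blade under the circuit board between the board's feet, lift the board with it and set it, level, on the two rails of the test stand with all four feet on the rails between the lips; any of its edges may face the open end. Then draw the lifter out and lay it down flat on the desk clear of the stand and the board, and let it go. Never touch the board with the gripper or arm, keep the board near level, and do not knock over or push away the other things on the desk.

Things in the scene. Friction and masses are not known exactly. Their poses are not given: they have to be found in the camera images.
- board: Square green circuit board, 100 x 100 mm, 0.13 kg, level on 4 brass feet (8 mm across, 10 high, 43 mm out from the middle in x and y). Origin: board centre, level with the feet's undersides; axes along its edges, z up. Underside 10 mm, upper face 12, components up to 27 mm above it. Empty below: a blade can enter between the feet from any side, but two sides are blocked by heat sink and terminal block.
- lifter_grip (a point): Grip point of the lifter, a cranked spatula lying on its steel blade, black handle in the air: mid-width and mid-height of the handle, 45 mm above the blade's underside. x to the blade's tip, z up. Handle 18 mm wide (y), 22 high, from 27 mm ahead of to 63 mm behind the point. Blade 50 mm wide, 2.5 thick, from 45 to 145 mm ahead. Gripped here it is blade-heavy (0.17 kg): grip firmly.
- lifter: The same lifter, whole. Origin: underside of the blade at its root (handle end), on the middle line; x to the tip (100 mm ahead), z up. From the root a neck 22 mm wide slopes up and back 20 mm to the handle.
- stand_rest (a point): Test stand (fixed): centre of the board's place, level with the tops of its two aluminium rails, 30 mm above the desk. x along the rails from the open end, which faces the robot's side, to the end with stops; z up. Rails 120 mm long, 33 to 55 mm either side of the middle line; outside each a lip 6 mm higher (inner face 55 mm out); stops 6 mm high at x 56 to 60. The board's feet stand on the rails.
- stand: The same stand, whole, 120 x 118 mm, 36 high. Origin: centre of its underside on the desk, under the resting point. Between the rails the stand is open, 66 mm wide and 22 mm deep, so a blade can drop between them and be drawn out at the open end.
- heatsink: Bystander: finned aluminium heat sink, 40 x 110 mm, 42 high (x, y, z of its own frame); origin: centre of its underside.
- terminal_block: Bystander: grey terminal block, 42 x 100 mm, 46 high; origin: centre of its underside.
- meter: Bystander: orange and black multimeter lying flat, 150 x 75 mm, 40 high; origin: centre of its underside.
- tin: Bystander: small open steel screw tin, 60 mm across, 32 high; origin: centre of its underside.
- relay: Bystander: clear relay cube, 28 x 28 mm, 40 high; origin: centre of its underside.
- flux: Bystander: small bottle, 30 mm across, 65 high; origin: centre of its underside.
- screwdriver: Bystander: screwdriver with black handle lying flat, about 160 mm long along its x axis, about 30 high at most; origin at its middle on the desk.
- pliers: Bystander: pliers with black handles lying flat, 160 x 56 mm, 16 high; origin at their middle on the desk.
Mind the look-alikes: they are no part of the job. Of the things that look like the board, the smaller one is meant.

How it is judged:
On the way, in this order (a step that is already met when the one before it is completed fails the run):
1. the board is lifted clear of the desk on the lifter (height (world z) of board above 0.045 m and contact force between board and lifter above 0.3 N and contact force between board and the fingers below 0.05 N and contact force between board and stand below 0.05 N), for 0.3 s.
2. the board stands on the rails, off the lifter (x of board in the frame of stand_rest between -0.013 and 0.013 m and y of board in the frame of stand_rest between -0.012 and 0.012 m and z of board in the frame of stand_rest between -0.003 and 0.003 m and angle between board's own z axis and vertical below 0.05 rad and contact force between board and lifter below 0.02 N and contact force between board and stand above 0.3 N), for 0.2 s.
At the end, for the whole second after the job is handed in: Board at rest, feet on the rails (height within 3 mm, tilt under 0.05 rad), centre within 13 mm along and 12 mm across the rails; lifter at rest flat on the desk (blade within 6 mm, 0.08 rad), touching neither, its grip point over 100 mm from the stand's middle (all of step 2 and height (world z) of lifter below 0.006 m and angle between lifter's own z axis and vertical below 0.08 rad and horizontal distance between lifter_grip and stand_rest above 0.1 m and contact force between lifter and stand below 0.02 N and linear speed of each of board, lifter below 0.02 m/s).
It fails at once if the gripper or arm touches the board (contact force between board and the fingers above 0.3 N or contact force between board and the arm above 0.3 N).
It fails at once if the board tilts by more than 0.4 rad (angle between board's own z axis and vertical above 0.4 rad).
It fails at once if a bystander is pushed more than 30 mm or knocked over (distance of any of heatsink, terminal_block, meter, tin, relay, flux, screwdriver, pliers from where it was at the start of the episode above 0.03 m or angle between any of heatsink, terminal_block, meter, tin, relay, flux's own z axis and vertical above 0.6 rad).
It also fails if it takes over 67 s, if anything falls off the work surface, if the arm or the gripper's body presses on something with over 40 N, if the wrist force passes 120 N, or if a joint passes its speed limit or range.

## Robot

A 6-joint arm with a two-finger parallel gripper is mounted at the origin on the work surface. World frame = base frame: x ahead of the robot, y to its left, z up, the work surface at z = 0. Lengths are in m, angles in rad, forces in N, time in s.
With the tool pointing down it reaches from about 0.35 to 0.975 m from the base axis. Payload 7.1 kg.
Tool frame: the origin (TCP) lies midway between the tips of the shut fingers; the grasp point (between the pads) lies 19 mm behind it; z points along the fingers, x is the direction in which the jaws open and shut, and the axes are right-handed (so a half turn about z gives the same grasp; the last joint's range is limited). The gripper opens to 88 mm and grips with 3 to 60 N. Pads are 20 mm wide; open, the fingers measure 115 mm over their backs; the gripper's body (75 mm by 178 mm) begins 61 mm behind the grasp point.
Start: joints at [-1.193, 0.423, 1.63, -0, 1.089, -0.019], TCP at [0.242, -0.576, 0.223] pointing down, gripper open.
Joint ranges: [-3, 3], [-0.9, 2.11], [0.09, 2.58], [-1.31, 4.45], [0.11, 2.69], [-2.54, 2.54]. Speed limits (rad/s): [2.39, 2.39, 3.01, 3.14, 3.14, 3.14].

## Interface

Orientations are given as a unit quaternion [w, x, y, z].
In Python, from station import move_pose, movel, movej, command_gripper, wait, inverse_kinematics, read_camera, camera_info, MotionError, job_done, get_time, get_joint_pos, get_qvel, get_effort, get_tcp_pos, get_ee_rot, get_ft_force, get_ft_torque, get_grip_width gives the robot as it stands. Calls block until the motion is done:
- move_pose(position, orientation): joint-space move of the TCP to a pose.
- movel(position, frame=None, v=0.15, until_force=None): straight line of the TCP; frame=None keeps the orientation; v is the mean speed in m/s. With until_force (N) it stops when the force on the tool has changed by that much, and returns True; else False.
- movej(angles): joint-space move.
- command_gripper(opening): opening from 0.0 (shut) to 1.0 (fully open); the grip force is fixed at half the most; returns when the fingers have stopped.
- wait(seconds).
- inverse_kinematics(position, orientation): joint angles nearest the present ones, or None.
- read_camera(name): name is "scene" or "top" or "wrist"; returns the picture (384x512x3 uint8, red, green, blue); there is no depth.
- camera_info(name): a dict with "intrinsics" (3x3 intrinsics, pixels), "dist" ([k1, k2, p1, p2, k3] as OpenCV has them; the pictures are not rectified), "T" (4x4, takes a point from camera to world coordinates); the wrist camera has in their place "tool_from_camera" (4x4, takes a point from camera to tool coordinates, whose origin is the TCP and whose axes are the tool frame's). Camera axes: x right, y up, looking along -z (the intrinsics and any distortion apply to the point x, -y, -z); pixel columns grow to the right and rows downward; lengths in m; the calibration is good to about 2 mm. A picture is of the moment at which its call begins: read the wrist's pose just before it. camera_info takes no time and is no camera call.
A pose or a line that the arm cannot do raises MotionError and nothing moves.
- job_done(): hands the job in, once; it reports no verdict.
Readings, each from a call of its own:
- get_time(): time.
- get_joint_pos(): joint angles.
- get_qvel(): joint speeds.
- get_effort(): joint torques, N m.
- get_tcp_pos(): TCP position.
- get_ee_rot(): TCP orientation.
- get_ft_force(): force on the tool from outside, world axes, zero at the start.
- get_ft_torque(): the same for the moment, N m.
- get_grip_width(): opening from 0.0 (shut) to 1.0 (fully open).
Only numpy, scipy, OpenCV 4.12 (cv2) and the standard library are available. Lean on these libraries where they do the work, as an engineer would, in place of code of your own. Each camera call takes 0.05 s, during which the arm holds its last target.

## Working session

There is one attempt and no reset: what is moved stays moved. The work goes in short steps, each a Python script; the robot and the scene stay as the last script left them, time stands still between calls to the robot, and variables do not carry over. Pictures are saved under pics/ and viewed, and the job is handed in when it is done.

```bash
ls; mkdir -p pics; python3 - <<'E'
from station import *
import cv2,numpy as np
for n in("scene","top","wrist"):
    im=read_camera(n); cv2.imwrite(f"pics/{n}0.png",cv2.cvtColor(im,cv2.COLOR_RGB2BGR))
    i=camera_info(n); print(n,{k:np.round(v,4).tolist() for k,v in i.items()})
print(get_time(),get_tcp_pos(),get_ee_rot())
E
```

```text
pics
scene {'intrinsics': [[383.8646, 0.0, 258.7327], [0.0, 383.8646, 189.1389], [0.0, 0.0, 1.0]], 'dist': [-0.0526, 0.0, 0.0, 0.0, 0.0], 'T': [[0.2628, -0.6051, 0.7515, 1.4517], [0.9647, 0.1764, -0.1954, -0.1711], [-0.0143, 0.7764, 0.6301, 0.8015], [0.0, 0.0, 0.0, 1.0]]}
top {'intrinsics': [[476.8329, 0.0, 249.8899], [0.0, 476.8329, 197.2939], [0.0, 0.0, 1.0]], 'dist': [-0.0096, 0.0, 0.0, 0.0, 0.0], 'T': [[-0.0025, 0.994, -0.1097, 0.4284], [-1.0, -0.0019, 0.0055, 0.0852], [0.0053, 0.1098, 0.9939, 1.33], [0.0, 0.0, 0.0, 1.0]]}
wrist {'intrinsics': [[307.9184, 0.0, 259.1175], [0.0, 307.9184, 191.4784], [0.0, 0.0, 1.0]], 'dist': [0.0139, 0.0, 0.0, 0.0, 0.0], 'tool_from_camera': [[1.0, 0.0004, 0.0002, 0.0004], [0.0004, -0.9608, -0.2772, -0.0763], [0.0, 0.2772, -0.9608, -0.1626], [0.0, 0.0, 0.0, 1.0]]}
0.15 [ 0.24140769 -0.57603533  0.222066  ] [-3.58760372e-04  8.32584837e-01 -5.53897229e-01 -4.68845784e-04]
```

View pics/top0.png

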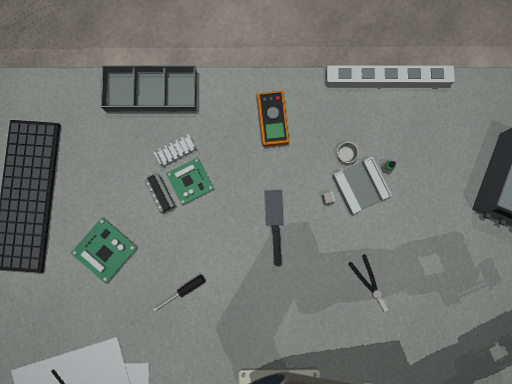

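View pics/scene0.png

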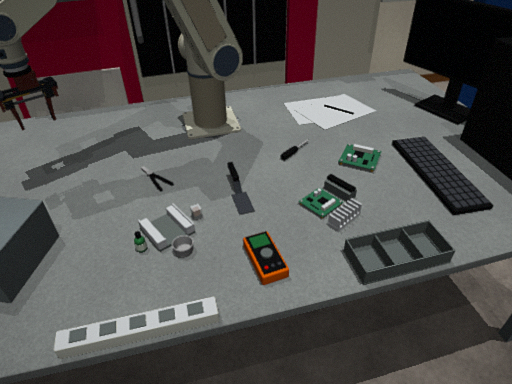

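The top view shows two boards: a small one at (190,181), between the fins (175,150) and the grey block (160,193), and a larger one at (104,250). The small one is meant. The lifter has its blade at (274,205) and handle at (277,250). The stand is at (361,186). I'll look at close crops next.

```bash
python3 - <<'E'
import cv2,numpy as np
im=cv2.imread("pics/top0.png")
a=cv2.resize(im[125:225,135:235],None,fx=6,fy=6,interpolation=cv2.INTER_CUBIC)
b=cv2.resize(im[130:230,310:410],None,fx=6,fy=6,interpolation=cv2.INTER_CUBIC)
c=cv2.resize(im[180:280,230:330],None,fx=6,fy=6,interpolation=cv2.INTER_CUBIC)
cv2.imwrite("pics/ca.png",a);cv2.imwrite("pics/cb.png",b);cv2.imwrite("pics/cc.png",c)
E
```

```text
(no output)
```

View pics/ca.png

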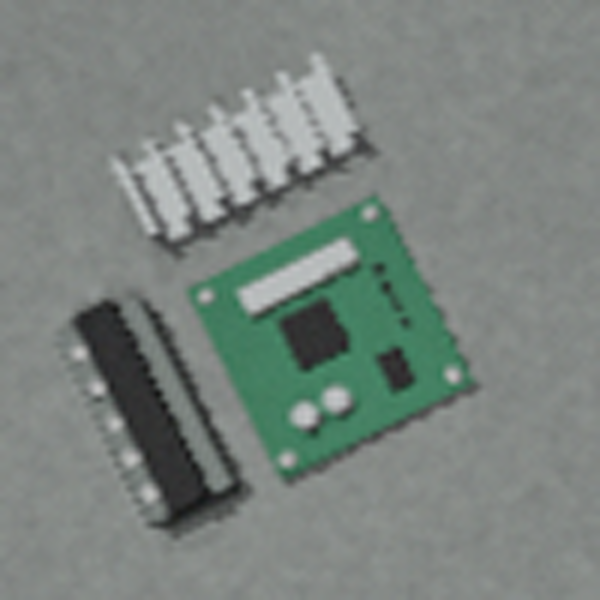

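View pics/cb.png

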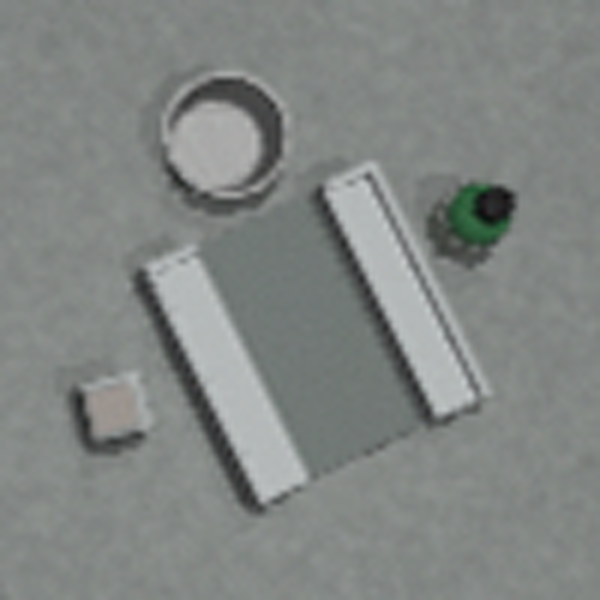

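View pics/cc.png

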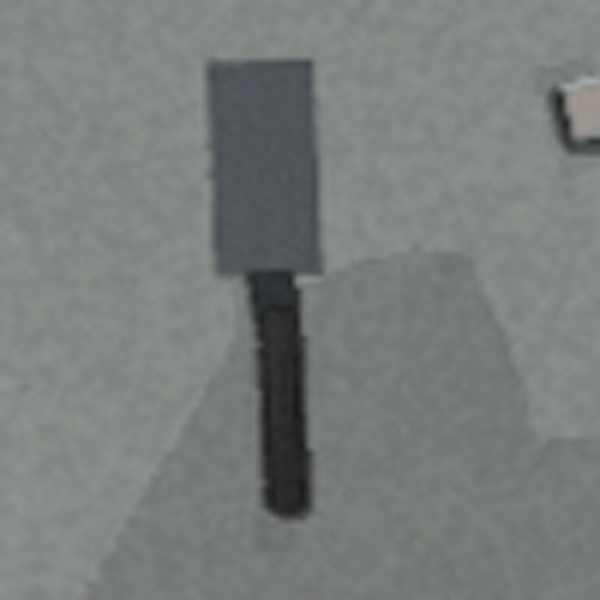

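The crops show the small board clear on its right and lower-right sides. The stand's open end is at crop bottom (305,490), towards the robot, with the stops at the tin's end. Next I'll measure.

```bash
cat > h.py <<'E'
from station import *
import cv2,numpy as np
from scipy.spatial.transform import Rotation as R
def cast(info,T,px,z):
    px=np.asarray(px,float).reshape(-1,1,2)
    n=cv2.undistortPoints(px,info["intrinsics"],info["dist"]).reshape(-1,2)
    d=np.c_[n[:,0],-n[:,1],-np.ones(len(n))]@T[:3,:3].T; o=T[:3,3]
    s=(z-o[2])/d[:,2]; return o+s[:,None]*d
def quad(mask):
    cs,_=cv2.findContours(mask.astype(np.uint8),cv2.RETR_EXTERNAL,cv2.CHAIN_APPROX_NONE)
    c=max(cs,key=cv2.contourArea); return c,cv2.minAreaRect(c)
def rotm(psi_x):  # tool down; psi_x: world yaw of tool x (jaw) axis
    c,s=np.cos(psi_x),np.sin(psi_x)
    return np.array([[c,s,0],[s,-c,0],[0,0,-1.]])
def quat(M): q=R.from_matrix(M).as_quat(); return np.array([q[3],q[0],q[1],q[2]])
def tool_T(p,q):
    T=np.eye(4);T[:3,:3]=R.from_quat([q[1],q[2],q[3],q[0]]).as_matrix();T[:3,3]=p;return T
def snap(name,fn):
    p,q=get_tcp_pos(),get_ee_rot(); im=read_camera(name); i=camera_info(name)
    cv2.imwrite("pics/"+fn,cv2.cvtColor(im,cv2.COLOR_RGB2BGR))
    T=np.array(i["T"]) if "T" in i else tool_T(p,q)@np.array(i["tool_from_camera"])
    np.save("pics/"+fn+".npy",T); return im,i,T
E
python3 - <<'E'
from h import *
im=cv2.cvtColor(cv2.imread("pics/top0.png"),cv2.COLOR_BGR2RGB); i=camera_info("top");T=np.array(i["T"])
def W(name,m,z,off):
    mm=np.zeros(m.shape,bool); x0,y0,x1,y1=off; mm[y0:y1,x0:x1]=m[y0:y1,x0:x1]
    c,r=quad(mm); b=cv2.boxPoints(r); w=cast(i,T,b,z)
    # rect in world of contour
    cw=cast(i,T,c.reshape(-1,2),z)[:,:2].astype(np.float32); rw=cv2.minAreaRect(cw*1000)
    e=cv2.boxPoints(rw); print(name,r,"world",np.round(rw[0],1),np.round(rw[1],1),round(rw[2],2)); print(np.round(e,1).tolist())
a=im.astype(int);r,g,b=a[...,0],a[...,1],a[...,2]
W("board",(g-r>25)&(g>60),.012,(135,125,235,225))
W("bigboard",(g-r>25)&(g>60),.012,(60,205,140,290))
W("blade",(b-g>=4)&(b<130)&(b-r>3),.0025,(230,180,330,232))
hsv=im.max(2); W("handle",(hsv<62),.056,(260,225,290,275))
white=(im.min(2)>160)
W("railL",white,.03,(325,165,366,220)); W("railR",white,.03,(360,150,395,202))
print(cast(i,T,[[334.5,175.5],[353,215],[372,157.5],[391.5,196]],.036).round(4))
E
```

```text
board ((189.7000274658203, 180.89999389648438), (35.329872131347656, 36.224300384521484), 63.43495178222656) world [620.6 245.8] [ 99.8 100.7] 27.05
[[553.2999877929688, 267.8999938964844], [599.0999755859375, 178.1999969482422], [688.0, 223.60000610351562], [642.2000122070312, 313.29998779296875]]
bigboard ((103.31725311279297, 249.94161987304688), (46.651206970214844, 48.26333999633789), 40.91438674926758) world [429.7 480.6] [129.5 129.8] 49.75
[[338.29998779296875, 473.1000061035156], [437.3999938964844, 389.20001220703125], [521.0, 488.1000061035156], [422.0, 572.0]]
blade ((273.5, 207.0), (34.0, 17.0), 90.0) world [547.8  11.8] [47.6 95.4] 89.87
[[500.0, -11.899999618530273], [595.5, -12.100000381469727], [595.5999755859375, 35.5], [500.1000061035156, 35.70000076293945]]
handle ((276.4532165527344, 244.9227294921875), (40.43486785888672, 7.81220006942749), 85.36454010009766) world [441.8   7.8] [107.   20.9] 4.23
[[387.6000061035156, 14.199999809265137], [389.20001220703125, -6.599999904632568], [495.8999938964844, 1.2999999523162842], [494.29998779296875, 22.100000381469727]]
railL ((347.4000244140625, 191.80003356933594), (42.93250274658203, 8.049843788146973), 63.43495178222656) world [ 587.  -190.2] [118.1  22.5] 25.3
[[528.7999877929688, -205.1999969482422], [538.4000244140625, -225.60000610351562], [645.2000122070312, -175.10000610351562], [635.5, -154.8000030517578]]
railR ((377.4000549316406, 177.8000030517578), (42.93250274658203, 8.944271087646484), 63.43495178222656) world [ 626. -274.] [118.2  25.2] 24.83
[[567.0, -287.3999938964844], [577.5999755859375, -310.20001220703125], [684.9000244140625, -260.6000061035156], [674.2999877929688, -237.6999969482422]]
[[ 0.6311 -0.1546  0.036 ]
 [ 0.5223 -0.2027  0.036 ]
 [ 0.6812 -0.2594  0.036 ]
 [ 0.5742 -0.3097  0.036 ]]
```

Sizes agree with the description: board 100×101 mm (the other is 130), rails 118×22 mm. I'll take close wrist views of the stand first, then the lifter.

```bash
python3 - <<'E'
from h import *
t=get_time()
c=np.array([.606,-.232]); u=np.array([np.cos(np.radians(25)),np.sin(np.radians(25))])
p=c-0.12*u
move_pose([*p,.24],quat(rotm(np.radians(25-90)))); print(get_time()-t, get_joint_pos().round(2)); snap("wrist","w_stand.png")
t=get_time(); move_pose([.451,.0085,.20],quat(rotm(np.radians(4.2-90)))); print(get_time()-t,get_joint_pos().round(2)); snap("wrist","w_lift.png"); print(get_time())
E
```

```text
1.4500000000000002 [-0.54  0.33  1.73 -0.    1.08  0.6 ]
1.1417000000000002 [-0.01  0.2   2.02 -0.    0.92  1.49]
2.8417
```

View pics/w_stand.png

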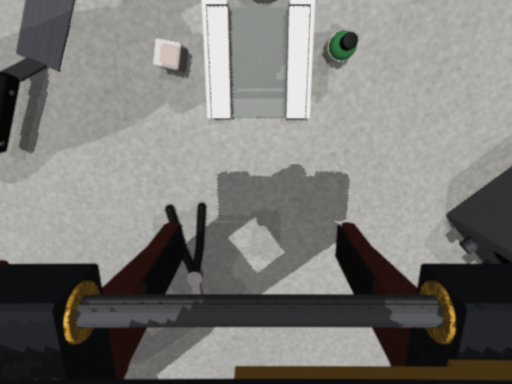

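View pics/w_lift.png

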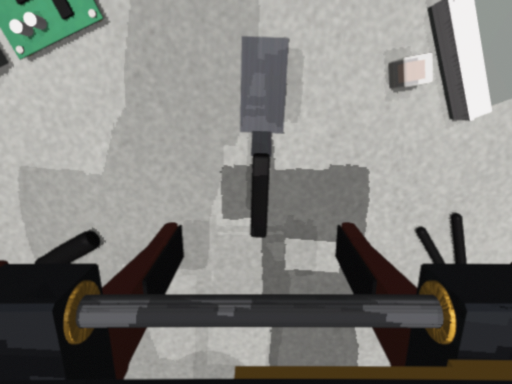

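The wrist views show the lifter's blade at (265,85), with the handle from (262,155) to (259,235). The stand's open end is at row 118, with its slot between columns 231 and 287.

```bash
python3 - <<'E'
from h import *
def L(fn): return cv2.cvtColor(cv2.imread("pics/"+fn),cv2.COLOR_BGR2RGB).astype(int),np.load("pics/"+fn+".npy")
i=camera_info("wrist")
im,T=L("w_lift.png")
r,g,b=im[...,0],im[...,1],im[...,2]
m=np.zeros(r.shape,bool); m[30:140,232:295]=((b-r>5)&(r<125)&(r>60))[30:140,232:295]
m=cv2.morphologyEx(m.astype(np.uint8),cv2.MORPH_OPEN,np.ones((15,15)))
c,_=quad(m); cw=cast(i,T,c.reshape(-1,2),.0025)[:,:2].astype(np.float32)*1000
rw=cv2.minAreaRect(cw);print("blade",rw,cv2.boundingRect(c))
print(cast(i,T,[[243,36.5],[289,38],[240.5,132],[283.5,133]],.0025).round(4))
m=np.zeros(r.shape,bool); m[150:245,240:280]=(im.max(2)<45)[150:245,240:280]
c,_=quad(m);print("handle px",cv2.boundingRect(c)); cw=cast(i,T,c.reshape(-1,2),.056)[:,:2].astype(np.float32)*1000
print(cv2.minAreaRect(cw))
im,T=L("w_stand.png")
# row profiles: rails
for row in (20,40,60,80,100,112):
    s=im[row,195:325].sum(1)//3; e=np.where(abs(np.diff(s))>25)[0]+195
    print(row,[(int(k),int(s[k-195]),int(s[k-194])) for k in e])
for col in (212,222,294,305):
    s=im[95:130,col].sum(1)//3; e=np.where(abs(np.diff(s))>25)[0]+95; print(col,e, [int(x) for x in s[e-95]])
cv2.imwrite("pics/cs.png",cv2.resize(cv2.imread("pics/w_stand.png")[0:130,190:330],None,fx=4.5,fy=4.5,interpolation=cv2.INTER_NEAREST))
E
```

```text
blade ((582.4937744140625, 7.871640205383301), (21.58268928527832, 22.743942260742188), 4.1399149894714355) (257, 39, 22, 23)
[[ 0.5937  0.0349  0.0025]
 [ 0.5958 -0.0139  0.0025]
 [ 0.494   0.0321  0.0025]
 [ 0.4965 -0.0175  0.0025]]
handle px (251, 153, 19, 84)
((434.7969055175781, 6.186154842376709), (90.51643371582031, 16.877744674682617), 2.2952704429626465)
20 [(205, 227, 195), (207, 191, 221), (226, 229, 201), (227, 201, 137), (228, 137, 84), (230, 82, 111), (287, 111, 147), (288, 147, 207), (308, 217, 182), (310, 202, 229), (313, 226, 198)]
40 [(202, 154, 183), (203, 183, 219), (206, 227, 198), (227, 227, 184), (228, 184, 109), (287, 120, 177), (288, 177, 227), (307, 221, 186), (309, 190, 227), (312, 222, 184), (313, 184, 157)]
60 [(203, 164, 195), (204, 195, 225), (207, 228, 201), (209, 200, 227), (228, 205, 141), (229, 141, 89), (231, 87, 114), (286, 110, 148), (287, 148, 207), (308, 194, 227), (311, 224, 191), (312, 191, 161)]
80 [(204, 162, 194), (205, 194, 224), (208, 217, 189), (210, 202, 229), (228, 228, 189), (229, 189, 111), (230, 111, 81), (286, 114, 175), (287, 175, 226), (307, 191, 226), (310, 224, 193), (311, 193, 162)]
100 [(205, 165, 201), (206, 201, 228), (209, 212, 185), (229, 207, 145), (230, 145, 99), (232, 115, 142), (286, 136, 195), (287, 195, 229), (310, 207, 176)]
112 [(206, 190, 216), (229, 219, 168), (230, 168, 102), (285, 113, 160), (286, 160, 215), (306, 197, 227), (309, 221, 192)]
212 [117] [206]
222 [117 118] [216, 144]
294 [117 118 120] [216, 141, 123]
305 [117 120] [185, 135]
```

View pics/cs.png

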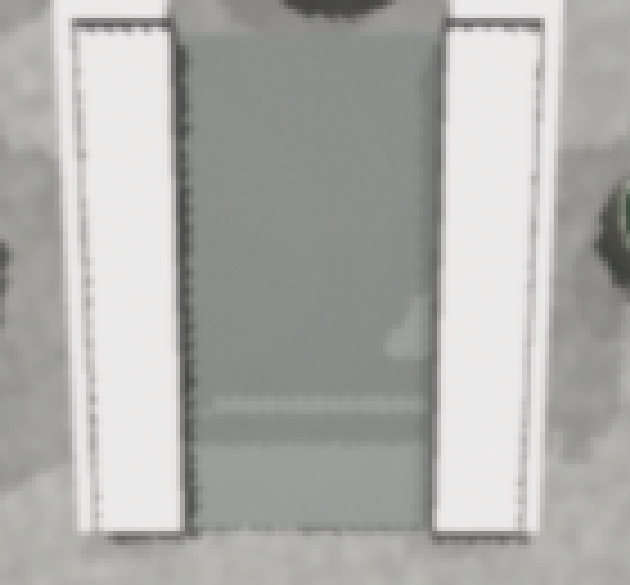

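```bash
python3 - <<'E'
from h import *
i=camera_info("wrist"); T=np.load("pics/w_stand.png.npy")
P=cast(i,T,[[227.7,20],[287.7,20],[229.8,112],[285.8,112],[222,118],[294,118]],.03)[:,:2]
S=cast(i,T,[[218,4.3],[298,4.3]],.036)[:,:2]
L=cast(i,T,[[204.9,60],[311.9,60],[207,112],[309.5,112]],.036)[:,:2]
print(P.round(4).tolist(),S.round(4).tolist(),L.round(4).tolist())
mf=(P[0]+P[1])/2; mn=(P[2]+P[3])/2; u=mf-mn; u/=np.linalg.norm(u); v=np.array([-u[1],u[0]])
print("yaw",np.degrees(np.arctan2(u[1],u[0])), [np.degrees(np.arctan2(*(P[k]-P[k+2])[::-1])) for k in (0,1)],"widths",[(P[k]-P[k+1])@v for k in (0,2)],[(L[k]-L[k+1])@v for k in (0,2)])
print("edge perp", np.degrees(np.arctan2(*(S[0]-S[1])[::-1]))-90)
f=((P[4]-mn)@u+(P[5]-mn)@u)/2; s=((S-mn)@u).mean(); print("len front->stop (116 expected)",s-f)
for d in (f+.06, s-.056): print("centre",mn+u*d)
print("lip mid off",[((L[k]+L[k+1])/2-mn)@v for k in(0,2)])
E
```

```text
[[0.6293, -0.185], [0.6567, -0.2438], [0.5421, -0.2252], [0.5697, -0.2846], [0.5319, -0.2195], [0.5677, -0.2964]] [[0.6375, -0.1711], [0.6729, -0.2472]] [[0.5817, -0.1788], [0.6313, -0.2856], [0.5314, -0.2018], [0.5811, -0.3088]]
yaw 24.918578954908547 [np.float64(24.703725237037816), np.float64(25.133422476335596)] widths [np.float64(0.06484849239642444), np.float64(0.06556880095362377)] [np.float64(0.11772157485247343), np.float64(0.11805212063137245)]
edge perp 24.93024439805764
len front->stop (116 expected) 0.11614231244850486
centre [ 0.60412039 -0.23248244]
centre [ 0.60424946 -0.23242248]
lip mid off [np.float64(-0.0007474616314904436), np.float64(-0.0005439603025106968)]
```

Stand fit is consistent: centre (0.604,-0.2325), yaw 24.9°, with front-to-stop 116.1 mm against 116 expected. Lifter grip is at about (0.451,0.006), yaw 2.2°. I'll grasp it, then compare wrist pictures before and after lifting to check for droop.

```bash
python3 - <<'E'
from h import *
q=quat(rotm(np.radians(2.2-90)))
move_pose([.451,.0063,.09],q); movel([.451,.0063,.026],v=.1)
print(get_tcp_pos(),get_ft_force())
command_gripper(0.0); print(get_grip_width()*88, get_ft_force().round(2),get_tcp_pos())
snap("wrist","g0.png")
movel([.451,.0063,.10],v=.1); wait(.2); print(get_ft_force().round(2),get_ft_torque().round(3),get_grip_width()*88)
snap("wrist","g1.png"); print(get_time())
a=cv2.imread("pics/g0.png");b=cv2.imread("pics/g1.png")
cv2.imwrite("pics/g01.png",np.hstack([a[:260,150:400],b[:260,150:400]]))
E
```

```text
[0.4515881  0.00633088 0.02660315] [-0.1697066   0.11599921  0.27921247]
18.1231622338123 [ 0.92 -0.44  0.05] [0.45093508 0.00631212 0.02596398]
[-0.06 -0.22 -2.05] [0.052 0.158 0.   ] 17.98186923920229
6.4167
```

View pics/g01.png

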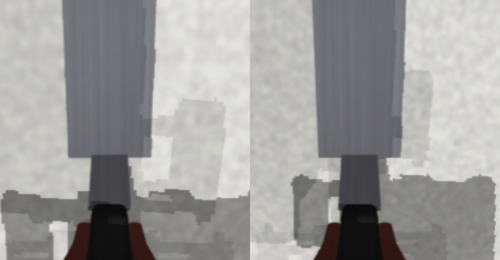

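No visible droop. Root edge is at row 157 in both pictures and the blade is centred at about column 260. Next I'll go to the pre-insertion pose and check the board in the wrist view.

```bash
python3 - <<'E'
from h import *
i=camera_info("wrist"); T=np.load("pics/g1.png.npy")
P=cast(i,T,[[218.5,157],[302,157]],.0765); print("root",P.round(4), (P.mean(0)-[.451,.0063,.0]).round(4))
y=np.radians(27.05); u=np.array([np.cos(y),np.sin(y)]); c=np.array([.6206,.2458])
p=c-.215*u
move_pose([*p,.13],quat(rotm(y-np.pi/2))); im,i,T=snap("wrist","b1.png"); print(get_time(),get_tcp_pos())
E
```

```text
root [[ 0.4942  0.0324  0.0765]
 [ 0.4961 -0.0183  0.0765]] [0.0442 0.0008 0.0765]
7.1083 [0.42895027 0.1476143  0.12972659]
```

View pics/b1.png

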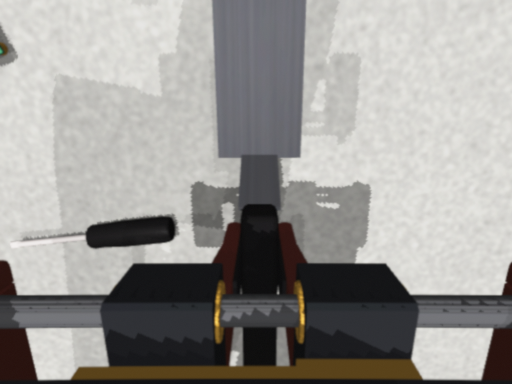

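The board is out of view here. I'll check the board against the blade after lifting instead, since foot clearance is 14 mm per side. The screwdriver handle end is at (177,230), so I'll check clearance from it before descending.

```bash
python3 - <<'E'
from h import *
i=camera_info("wrist"); T=np.load("pics/b1.png.npy")
e=cast(i,T,[[178,229]],.015)[0]; tool=get_tcp_pos(); y=np.radians(27.05); u=np.array([np.cos(y),np.sin(y)]);v=np.array([-u[1],u[0]])
d=(e-tool)[:2]; print("screwdriver end rel grip fwd,left",d@u,d@v)
if d@v>.06:
    p=tool[:2]
    movel([*p,.045],v=.15); print(movel([*p,.024],v=.03,until_force=2.0), get_tcp_pos(),get_ft_force().round(2)); print(get_time())
E
```

```text
screwdriver end rel grip fwd,left -0.04157310911751932 0.07893928905581268
True [0.42859816 0.14755459 0.02565153] [-0.08  0.08  1.04]
8.4417
```

Blade touched the desk at TCP z=0.0257, so it is level. Now to insert it with about 3 mm of clearance.

```bash
python3 - <<'E'
from h import *
y=np.radians(27.05); u=np.array([np.cos(y),np.sin(y)]); c=np.array([.6206,.2458])
p=get_tcp_pos()[:2]; movel([*p,.029],v=.05)
g=c-.097*u
print(movel([*g,.029],v=.06,until_force=3), get_tcp_pos(),get_ft_force().round(2))
snap("top","t2.png");snap("wrist","b2.png");print(get_time())
a=cv2.imread("pics/t2.png");cv2.imwrite("pics/t2c.png",np.hstack([cv2.resize(a[125:245,135:255],(400,400)),cv2.resize(cv2.imread("pics/b2.png"),(400,300))[:, :].copy() if 0 else cv2.copyMakeBorder(cv2.resize(cv2.imread("pics/b2.png"),(400,300)),0,100,0,0,0)]))
E
```

```text
False [0.53398293 0.20158116 0.02899404] [ 0.36  0.02 -1.1 ]
10.9167
```

View pics/t2c.png

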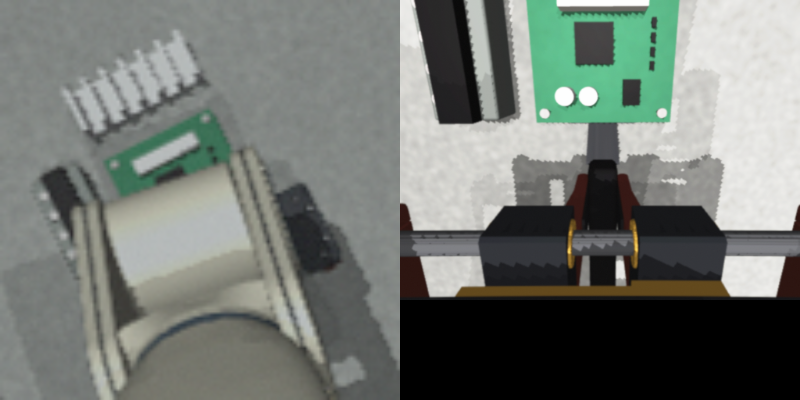

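The blade is in under the board, centred. The board's near edge is at the blade root, its two near screws are level, and the insertion met no resistance. I'll lift now.

```bash
python3 - <<'E'
from h import *
p=get_tcp_pos()
movel([p[0],p[1],.045],v=.03); print(get_ft_force().round(2))
movel([p[0],p[1],.15],v=.1); wait(.3); print(get_ft_force().round(2),get_ft_torque().round(3),get_time())
snap("wrist","b3.png"); snap("scene","s3.png")
a=cv2.imread("pics/s3.png"); cv2.imwrite("pics/b3c.png",np.hstack([cv2.resize(cv2.imread("pics/b3.png")[:300],(400,234)),cv2.resize(a[120:260,240:480],(400,234))]))
E
```

```text
[ 0.29 -0.6  -3.39]
[ 0.55  0.12 -2.59] [-0.066  0.144  0.021] 13.1
```

View pics/b3c.png

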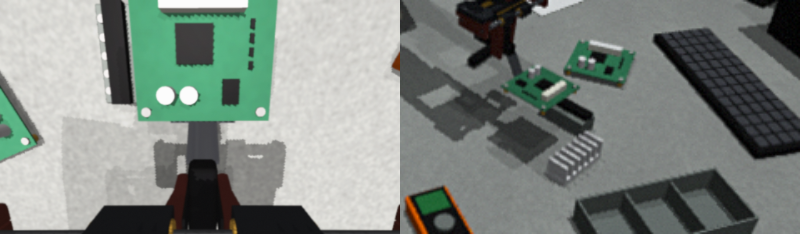

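View pics/b3.png

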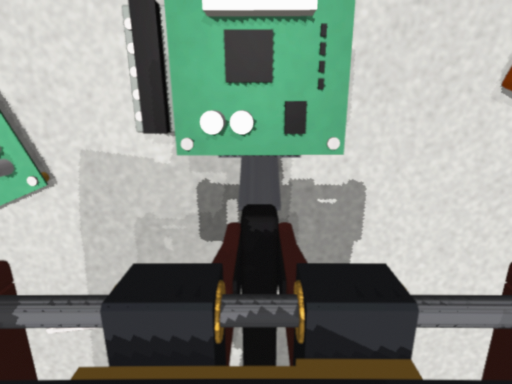

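The board is lifted and looks level, with near corners at (178,155) and (344,154). I'll measure its position relative to the tool, then check that the path to the stand is doable.

```bash
python3 - <<'E'
from h import *
im=cv2.cvtColor(cv2.imread("pics/b3.png"),cv2.COLOR_BGR2RGB).astype(int); i=camera_info("wrist"); T=np.load("pics/b3.png.npy")
g=(im[...,1]-im[...,0]>30); g[:,:120]=0; g[:,400:]=0
def edge(row): 
    k=np.where(g[row])[0]; return [k[0]-.5,row],[k[-1]+.5,row]
bot=[[c,np.where(g[:,c])[0][-1]+.5] for c in (200,230,290,320)]
tcp=get_tcp_pos(); y=np.radians(27.05); u=np.array([np.cos(y),np.sin(y)]);v=np.array([-u[1],u[0]])
z=tcp[2]-.026+.0045
f=lambda px:(lambda w: np.c_[w@u,w@v])(cast(i,T,px,z)[:,:2]-tcp[:2])
B=f(bot); print("near edge",B.round(4).tolist())
for r in (10,60,110,145):
    e=f(edge(r)); print(r,edge(r),e.round(4).tolist(), "w",(e[0,1]-e[1,1]).round(4),"mid",e[:,1].mean().round(4))
for q in ((0.604,-.2325),):
    ys=np.radians(24.9); us=np.array([np.cos(ys),np.sin(ys)]); 
    for z in(.2,.13,.07,.04): print(inverse_kinematics([*(np.array(q)-.097*us),z],quat(rotm(ys-np.pi/2))))
E
```

```text
near edge [[0.0456, 0.0351], [0.0456, 0.0171], [0.0462, -0.019], [0.0462, -0.037]]
10 ([np.float64(164.5), 10], [np.float64(354.5), 10]) [[0.1228, 0.0495], [0.1228, -0.0508]] w 0.1003 mid -0.0007
60 ([np.float64(168.5), 60], [np.float64(350.5), 60]) [[0.0985, 0.0495], [0.0985, -0.0508]] w 0.1003 mid -0.0007
110 ([np.float64(172.5), 110], [np.float64(346.5), 110]) [[0.072, 0.0495], [0.0719, -0.0508]] w 0.1002 mid -0.0007
145 ([np.float64(175.5), 145], [np.float64(344.5), 145]) [[0.0519, 0.0493], [0.0518, -0.0512]] w 0.1005 mid -0.0009
[-5.07514189e-01  3.90515633e-01  1.74089594e+00 -4.44089210e-16
  1.01018108e+00  6.28695154e-01]
[-5.07514189e-01  4.84374171e-01  1.78463004e+00 -4.44089210e-16
  8.72588438e-01  6.28695154e-01]
[-5.07514189e-01  5.75377642e-01  1.80738597e+00 -4.44089210e-16
  7.58829044e-01  6.28695154e-01]
[-5.07514189e-01  6.23948903e-01  1.81353513e+00 -4.44089210e-16
  7.04108617e-01  6.28695154e-01]
```

Width reads 100.3 mm at every row, so the board is level. Its centre is 96 mm ahead of the tool and 0.7 mm to the right. Next I'll carry it slowly to above the stand and check.

```bash
python3 - <<'E'
from h import *
y=np.radians(24.9);u=np.array([np.cos(y),np.sin(y)]);v=np.array([-u[1],u[0]]);g=np.array([.604,-.2325])-.096*u+.0007*v
q=quat(rotm(y-np.pi/2))
movel([*g,.15],q,v=.13); movel([*g,.085],v=.08); wait(.2)
print(get_tcp_pos(),g,get_ft_force().round(2),get_time()); snap("wrist","p1.png"); snap("scene","p1s.png")
a=cv2.imread("pics/p1s.png"); cv2.imwrite("pics/p1sc.png",cv2.resize(a[160:280,80:240],None,fx=4,fy=4,interpolation=cv2.INTER_CUBIC))
E
```

```text
[ 0.51699095 -0.27246881  0.08559339] [ 0.51662905 -0.27228451] [ 0.94 -0.12 -2.29] 18.1583
```

View pics/p1.png

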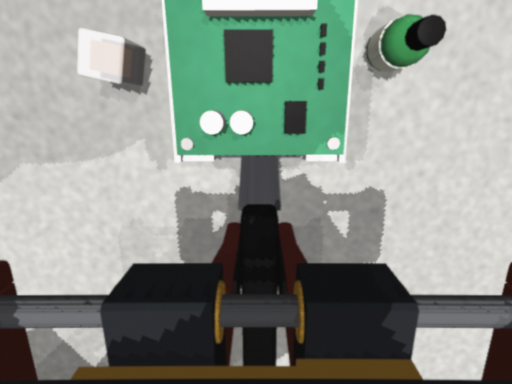

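View pics/p1sc.png

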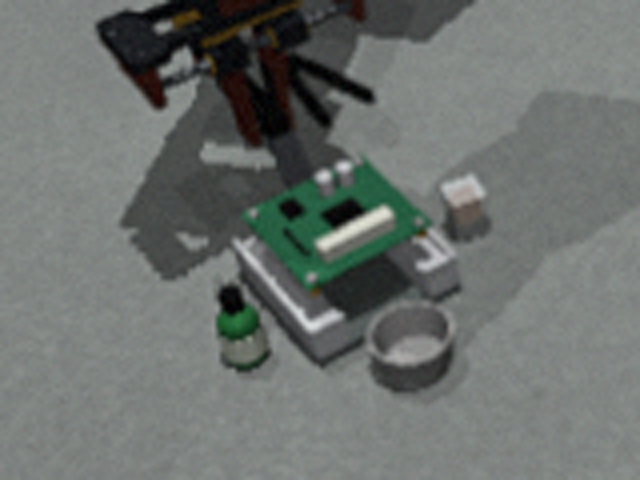

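The board sits symmetrically over the stand: lips at about columns 175 and 346, board edges at 177 and 345. I'll lower it.

```bash
python3 - <<'E'
from h import *
p=get_tcp_pos(); y=np.radians(24.9);u=np.array([np.cos(y),np.sin(y)]);v=np.array([-u[1],u[0]]);g=np.array([.604,-.2325])-.096*u+.0007*v
movel([*g,.066],v=.05)
for z in (.062,.058,.050): movel([*g,z],v=.03); print(z,get_ft_force().round(2),get_tcp_pos().round(4))
wait(.4); print(get_time()); snap("wrist","p2.png"); snap("scene","p2s.png")
a=cv2.imread("pics/p2s.png"); cv2.imwrite("pics/p2sc.png",np.hstack([cv2.resize(a[160:280,80:240],(400,300),interpolation=cv2.INTER_CUBIC),cv2.resize(cv2.imread("pics/p2.png"),(400,300))]))
E
```

```text
0.062 [-0.23 -0.77 -1.32] [ 0.5167 -0.2723  0.062 ]
0.058 [-0.23  0.62 -1.61] [ 0.5165 -0.2722  0.0578]
0.05 [-0.25 -0.01 -1.7 ] [ 0.5164 -0.2722  0.0497]
20.175
```

View pics/p2sc.png

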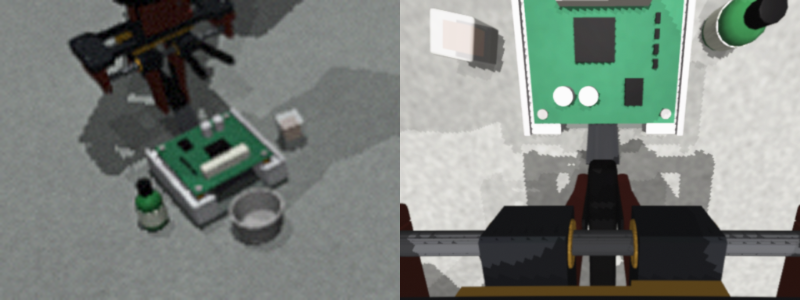

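The board is on the rails between the lips, and the wrist load fell from 2.3 to 1.7 N. I'll draw the lifter out.

```bash
python3 - <<'E'
from h import *
y=np.radians(24.9);u=np.array([np.cos(y),np.sin(y)]);v=np.array([-u[1],u[0]]);g=np.array([.604,-.2325])-.096*u+.0007*v
print(movel([*(g-.15*u),.050],v=.08,until_force=4),get_ft_force().round(2),get_tcp_pos(),get_time())
snap("wrist","p3.png"); snap("scene","p3s.png")
a=cv2.imread("pics/p3s.png"); cv2.imwrite("pics/p3sc.png",np.hstack([cv2.resize(a[160:280,80:240],(400,300),interpolation=cv2.INTER_CUBIC),cv2.resize(cv2.imread("pics/p3.png"),(400,300))]))
E
```

```text
False [ 0.14  0.36 -0.93] [ 0.38088488 -0.33535874  0.05001854] 22.3
```

View pics/p3sc.png

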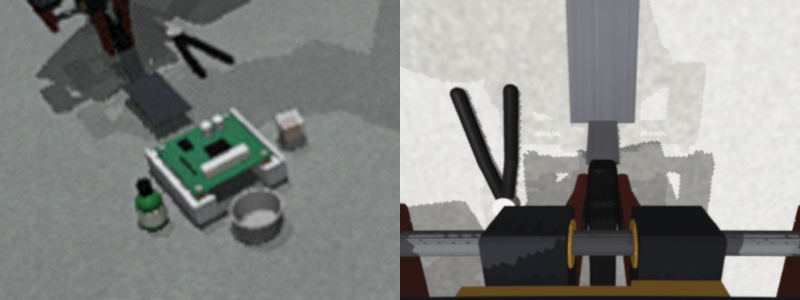

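The blade is out and the board is undisturbed. I'll lay the lifter back in its original free spot.

```bash
python3 - <<'E'
from h import *
p=get_tcp_pos(); movel([p[0],p[1],.16],v=.15)
q=quat(rotm(np.radians(2.2-90)))
move_pose([.451,.0063,.16],q); movel([.451,.0063,.04],v=.12)
print(movel([.451,.0063,.0235],v=.02,until_force=1.5),get_tcp_pos(),get_ft_force().round(2)); wait(.2)
command_gripper(0.5); wait(.3); movel([.451,.0063,.14],v=.12)
snap("wrist","e1.png"); move_pose([.40,.15,.3],q); snap("scene","e1s.png"); snap("top","e1t.png"); print(get_time())
a=cv2.imread("pics/e1s.png"); cv2.imwrite("pics/e1c.png",np.hstack([cv2.resize(a[120:280,80:300],(400,300),interpolation=cv2.INTER_CUBIC),cv2.resize(cv2.imread("pics/e1t.png"),(400,300))]))
E
```

```text
True [0.45059869 0.00630437 0.02545283] [-0.22 -0.61  3.29]
29.6833
```

View pics/e1c.png

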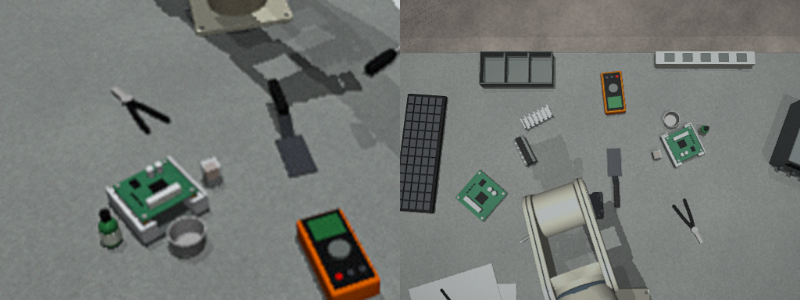

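View pics/e1t.png

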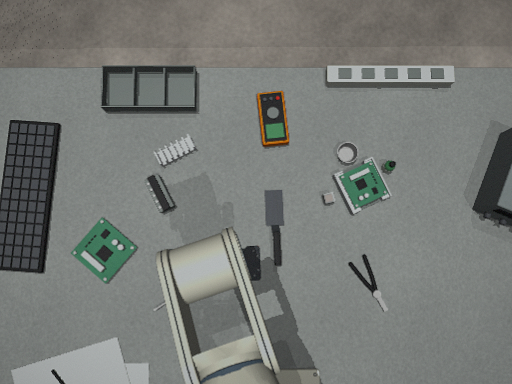

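The lifter lies free at (274,230), the board is on the stand at (362,186), and the bystanders are unmoved. One numeric check before handing in.

```bash
python3 - <<'E'
from h import *
im=cv2.imread("pics/e1t.png").astype(int); i=camera_info("top");T=np.array(i["T"])
m=(im[...,1]-im[...,2]>25)&(im[...,1]>60); k=np.zeros_like(m);k[150:220,325:384]=m[150:220,325:384]
c,_=quad(k); r=cv2.minAreaRect(cast(i,T,c.reshape(-1,2),.042)[:,:2].astype(np.float32)*1000); print(r)
y=np.radians(24.9);u=np.array([np.cos(y),np.sin(y)]);v=np.array([-u[1],u[0]]);d=np.array(r[0])-[604,-232.5];print(d@u,d@v)
job_done(); print(get_time())
E
```

```text
((606.3701782226562, -231.76780700683594), (101.02275848388672, 100.21122741699219), 25.27178955078125)
2.4581354420831434 -0.333798644046374
the job is handed in; nothing more can be done
the job is handed in; nothing more can be done
```

The board is on the test stand's rails between the lips, the lifter is back on the desk, and I handed the job in after about 30 s (limit 67 s). No verdict was reported.

- **What I did:** I took the lifter by its handle and slid the blade under the smaller board from the robot's side. I carried the board level to the stand, lowered it onto the rails and drew the blade out at the open end. I then laid the lifter flat where it was at the start and let it go.
- **Board:** The last top view puts it about 2.5 mm along and 0.3 mm across from the stand's centre. The allowed offsets are 13 and 12 mm. It measured 101 × 100 mm when projected at its resting height, which fits it lying level on the rails.
- **Lifter:** It touched the desk flat before release, with the tool at almost the same height as when I picked it up (25.5 against 26.0 mm). It lies well clear of the stand.
- **Bystanders:** The heat sink, terminal block, meter, tin, relay, flux and pliers look unmoved in the last top picture. The arm covered most of the screwdriver there, so I could not check it at the end. Its nearest end was about 79 mm from the gripper when the gripper came down near it.

No checks failed. The top and wrist cameras agreed on the stand's position to about 2 mm, which is the calibration limit.

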